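# Sort the full spice tins from the empty by their heft

## Task

The three closed spice tins look alike, but some are full and some are empty: lift a tin just clear of the counter and feel its weight. Push each full tin straight back into a free clip of the wooden spice rack, gently, until it is fully home against the back of the clip, and stand each empty one upright in the grey refill tray. Keep the tins upright, set them down softly, and leave everything else where it stands.

Things in the scene. Friction and masses are not known exactly. Their poses are not given: they have to be found in the camera images.
- tin_1_mid (a point): one of three look-alike closed metal spice tins, upright cylinder 50 mm across, 110 mm high, push-on lid flush with its side; this point is its centre, 55 mm above its underside. Full tins weigh 230 to 310 g, empty ones 52 to 78 g; nothing to be seen tells them apart, and how many are full is not known. Grip it 75 to 90 mm above its underside to stay clear of the rack's clips and backboard
- tin_2_mid (a point): one of three look-alike closed metal spice tins, upright cylinder 50 mm across, 110 mm high, push-on lid flush with its side; this point is its centre, 55 mm above its underside. Full tins weigh 230 to 310 g, empty ones 52 to 78 g; nothing to be seen tells them apart, and how many are full is not known. Grip it 75 to 90 mm above its underside to stay clear of the rack's clips and backboard
- tin_3_mid (a point): one of three look-alike closed metal spice tins, upright cylinder 50 mm across, 110 mm high, push-on lid flush with its side; this point is its centre, 55 mm above its underside. Full tins weigh 230 to 310 g, empty ones 52 to 78 g; nothing to be seen tells them apart, and how many are full is not known. Grip it 75 to 90 mm above its underside to stay clear of the rack's clips and backboard
- rack: wooden spice rack fixed to the counter, 290 mm wide (its y), open to the robot; origin on the counter, at the middle clip's home axis; x points into the rack, the way tins are pushed; z up. Base board 6 mm thick from x = -85 to +41 mm, on which tins stand and slide; backboard 36 mm high, face at x = +29 mm; three white clips on it at y = +85, 0, -85 mm, all free
- clip_1: white plastic clip of the rack at its y = 85 mm; origin on the counter at the vertical axis that a tin fully home in this clip has (its centre is then 61 mm above the counter); x points into the clip. Two sprung jaws 14 to 32 mm above the counter: lips flare out to x = -31 mm, rounded tips at x = -15 mm stand 39 mm apart and give sideways. More than 20 N on it breaks it
- clip_2: white plastic clip of the rack at its y = 0 mm; origin on the counter at the vertical axis that a tin fully home in this clip has (its centre is then 61 mm above the counter); x points into the clip. A tin meets the jaws 33 mm short of home, is past them at 15 mm under a push of 5 to 10 N, and must then bear on the rubber back pad (face x = +25 mm, gives 3 N per mm, solid after 4 mm)
- clip_3: white plastic clip of the rack at its y = -85 mm; origin on the counter at the vertical axis that a tin fully home in this clip has (its centre is then 61 mm above the counter); x points into the clip. Built like the other two; about 12 N against the back pad is ample
- tray: grey plastic refill tray, fixed to the counter, 140 mm (its x) by 200 mm (its y), open at the top, walls 5 mm thick and 30 mm high, floor 5 mm thick; origin under its centre on the counter. A tin standing in it has its centre 60 mm above the counter
- mill: dark wooden pepper mill, bystander, 52 mm across, 142 mm high, standing among the tins; origin at the centre of its underside
- jar: small glass jar with a steel lid, bystander, 48 mm across, 75 mm high; origin at the centre of its underside
- mug: white mug, bystander, 80 mm across, 95 mm high; origin at the centre of its underside
Things that resemble listed ones, but are neither listed nor needed, are in the scene too. There is more than one size of the tray; the one meant has the size given above.

How it is judged:
By the outcome, as a careful person would: the job done as asked, in the order asked, and still so for the second after the job is handed in, with the robot touching nothing.
It also fails if it takes over 72 s, if anything falls off the work surface, if the arm or the gripper's body presses on something with over 40 N, if the wrist force passes 120 N, or if a joint passes its speed limit or range.

## Robot

A 6-joint arm with a two-finger parallel gripper is mounted at the origin on the work surface. World frame = base frame: x ahead of the robot, y to its left, z up, the work surface at z = 0. Lengths are in m, angles in rad, forces in N, time in s.
With the tool pointing down it reaches from about 0.325 to 0.9 m from the base axis. Payload 6.1 kg.
Tool frame: the origin (TCP) lies midway between the tips of the shut fingers; the grasp point (between the pads) lies 19 mm behind it; z points along the fingers, y is the direction in which the jaws open and shut (so a half turn about z gives the same grasp; the last joint's range is limited). The gripper opens to 87 mm and grips with 3 to 60 N. Pads are 19 mm wide; open, the fingers measure 117 mm over their backs; the gripper's body (75 mm by 190 mm) begins 51 mm behind the grasp point.
Start: joints at [0.975, 0.22, 1.526, -0, 1.395, -0.126], TCP at [0.283, 0.557, 0.223] pointing down, gripper open.
Joint ranges: [-2.98, 2.98], [-0.91, 2.08], [0.09, 2.57], [-1.24, 4.39], [0.2, 2.65], [-2.68, 2.68]. Speed limits (rad/s): [2.57, 2.57, 3.01, 3.14, 3.14, 3.14].

## Interface

Orientations are given as a unit quaternion [w, x, y, z].
In Python, from workcell import * gives the robot as it stands.
- The arm moves only by the shell command python3 -m crank 'ROWS'. ROWS is a JSON object of lists of equal length, an entry for each row: "dr": the turn, a rotation vector about the tool's x, y, z in rad, a list of three; "translation": the shift along the tool's x, y, z in mm, a list of three; "grip": the opening, from 0 (shut) to 1 (fully open). A call has 1 to 20 rows; each row is the pose to reach, as a shift and turn from the pose commanded when the call began, along the tool's axes at that moment; what a row does not reach only later rows make up. A row lasts 1/12 s, in which the tool goes at most 41.7 mm and 7.16 degrees, less where a joint would pass 70% of its speed; a pose out of reach is approached as far as the arm can. A call with a gripper value outside its range is refused whole. The fingers move at their own pace and stop on an object; the grip force is fixed at half the most. Time passes only in rows, so rows that repeat a pose let the fingers close. It gives the time, the measured TCP pose, the force and the opening at its end, in the units of the state.
- get_state(): the state, without advancing time (a new reading comes with each control period).
- read_camera(name): name is "scene" or "top"; returns the picture (420x560x3 uint8, red, green, blue); there is no depth.
- camera_info(name): a dict with "fx", "fy", "cx", "cy" (pixels), "R" (3x3) and "t" (3): a world point X has camera coordinates R X + t. Camera axes: x right, y down, z forward; pixel columns grow to the right and rows downward; lengths in m; the calibration is good to about 2 mm. A picture is of the moment at which its call begins. camera_info takes no time and is no camera call.
- hand_in(): hands the job in, once; it reports no verdict.
The state is a dict: "clock": time; "joints": joint angles; "joint_velocities": joint speeds; "tau": joint torques, N m; "ee_pos": TCP position; "eef_rot": TCP orientation; "wrist_force": force on the tool from outside, world axes, zero at the start; "torque": the same for the moment, N m; "opening": finger opening in m.
Only numpy, scipy, OpenCV 4.12 (cv2) and the standard library are available. Lean on these libraries where they do the work, as an engineer would, in place of code of your own. Each camera call takes 0.05 s, during which the arm holds its last target.

## Working session

There is one attempt and no reset: what is moved stays moved. The work goes in short steps, Python scripts to look and compute and a shell command to move; the robot and the scene stay as the last step left them, time stands still between calls to the robot, and variables do not carry over. Pictures are saved under pics/ and viewed, and the job is handed in when it is done.

```bash
mkdir -p pics; ls
python3 - <<'E'
from workcell import *
import cv2,json
print(get_state())
for n in("scene","top"):
    im=read_camera(n); cv2.imwrite(f"pics/{n}0.png",im[:,:,::-1])
    print(n,{k:(v.tolist() if hasattr(v,'tolist') else v) for k,v in camera_info(n).items()})
E
```

```text
pics
{'clock': 0.0, 'joints': array([ 9.74881345e-01,  2.21206550e-01,  1.52763070e+00, -3.43194731e-06,
        1.39469391e+00, -1.26116300e-01]), 'joint_velocities': array([ 2.81235042e-05,  1.14314418e-03,  9.39390689e-05,  1.63299205e-03,
       -1.25841439e-03, -5.67397468e-04]), 'tau': array([ 4.09917029e-04, -4.94617009e+01, -3.87378037e+01,  6.98414468e-02,
        5.72361820e-02, -1.14017948e-04]), 'ee_pos': array([0.28260038, 0.55675695, 0.22143902]), 'eef_rot': array([-3.40785100e-04,  2.32744689e-01,  9.72537388e-01, -9.07373822e-04]), 'wrist_force': array([ 1.56051979, -0.09981504,  0.62351107]), 'torque': array([-0.04803415,  0.01970786,  0.03155448]), 'opening': 0.08724195652590486}
scene {'fx': 501.4269768024414, 'fy': 501.4269768024414, 'cx': 278.45840325689164, 'cy': 209.7625541589346, 'R': [[0.641284438377065, 0.7671238688618172, -0.016590326033261212], [0.4471407856352459, -0.3911877470850752, -0.8043862656410776], [-0.6235538364222512, 0.5084221831834057, -0.593874984091864]], 't': [-0.27761604373483506, -0.12988386029487747, 1.779908768746315]}
top {'fx': 425.42348056623365, 'fy': 425.42348056623365, 'cx': 281.48151045379973, 'cy': 204.10664245758875, 'R': [[0.010492112894550761, -0.9996736723944363, 0.0232908627669582], [-0.9874722712482495, -0.014025826586392126, -0.15716803016005515], [0.15744341549531868, -0.021350056439966045, -0.9872971923423962]], 't': [-0.004708175610113812, 0.4414533362648422, 1.0903840632344393]}
```

View pics/scene0.png

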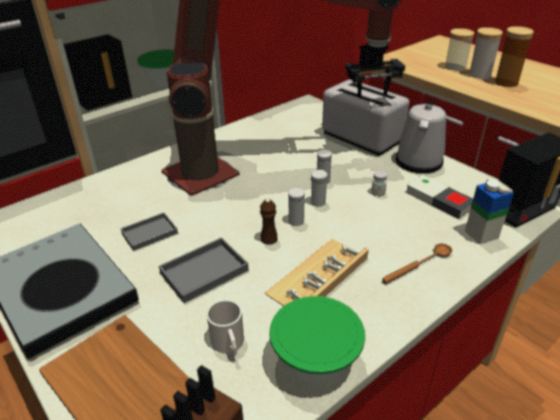

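View pics/top0.png

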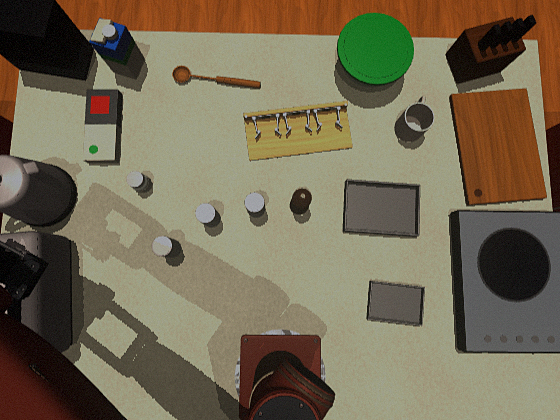

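The scene picture shows what may be tins at (324,165), (319,187), (297,206). In the top picture they are at (162,246), (207,214), (255,203). The jar is at top (137,181) and the mill at (301,201). There are two trays, at (381,208) and (396,303). The rack is around (298,130). I'll enlarge these next.

Run:
```python
import cv2,numpy as np
t=cv2.imread('pics/top0.png');s=cv2.imread('pics/scene0.png')
cv2.imwrite('pics/c1.png',cv2.resize(t[95:265,120:320],(800,600*170*4//600),interpolation=cv2.INTER_CUBIC))
cv2.imwrite('pics/c2.png',cv2.resize(t[90:170,235:365],None,fx=6,fy=6,interpolation=cv2.INTER_CUBIC))
cv2.imwrite('pics/c3.png',cv2.resize(s[140:310,225:400],None,fx=3.5,fy=3.5,interpolation=cv2.INTER_CUBIC))
```

```text
(no output)
```

View pics/c1.png

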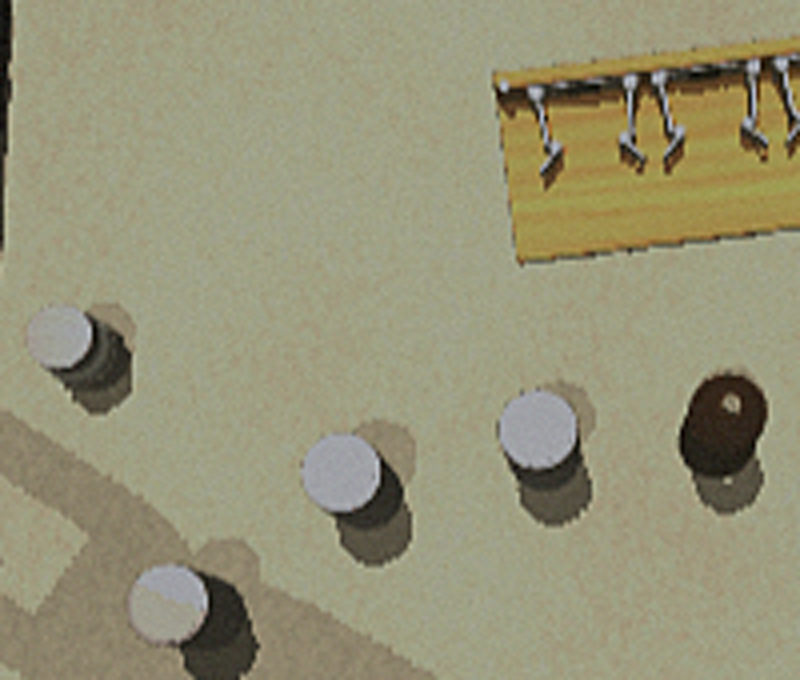

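View pics/c2.png

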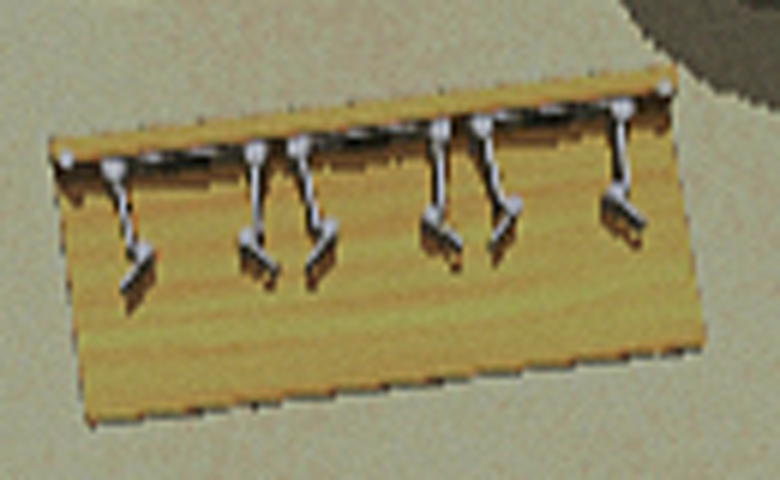

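View pics/c3.png

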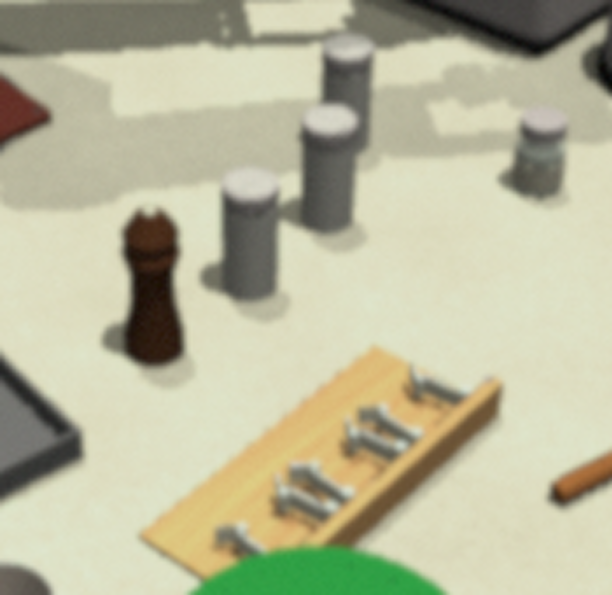

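The tins are at top (205,213), (255,202) and (162,246): bare metal, 110 mm tall. The jar at (137,181) is shorter and glass, and the mill at (301,201) is brown. The rack has three pairs of jaws, all empty. Of the trays, top (381,208) is about 74x57 px and (396,303) about 55x42 px, so I'll check their sizes next.

```bash
cat > h.py <<'E'
import numpy as np,cv2
from workcell import *
from scipy.optimize import least_squares
C={n:{k:np.array(v) if k in'Rt' else v for k,v in camera_info(n).items()} for n in('scene','top')}
def proj(n,X):
    c=C[n];p=np.atleast_2d(X)@c['R'].T+c['t'];return np.c_[c['fx']*p[:,0]/p[:,2]+c['cx'],c['fy']*p[:,1]/p[:,2]+c['cy']]
def ray(n,uv,z):
    c=C[n];d=c['R'].T@np.array([(uv[0]-c['cx'])/c['fx'],(uv[1]-c['cy'])/c['fy'],1]);o=-c['R'].T@c['t'];return (o+d*(z-o[2])/d[2])[:2]
E
python3 - <<'E'
from h import *
t=cv2.imread('pics/top0.png')
def lid(img,seed,r=14):
    x,y=map(int,seed);w=img[y-r:y+r+1,x-r:x+r+1].astype(int)
    hsv=cv2.cvtColor(w.astype(np.uint8),cv2.COLOR_BGR2HSV)
    m=((w[:,:,0]>=w[:,:,2]-6)&(w.sum(2)>400)).astype(np.uint8)
    n,l,st,c=cv2.connectedComponentsWithStats(m);k=l[r,r]
    return c[k]+[x-r,y-r],st[k]
for nm,sd,sc in(('A',(205,213),(319.3,174.3)),('B',(255,202),(296.4,192.9)),('C',(162,246),(324.4,154.3))):
    c,st=lid(t,sd);print(nm,c.round(2),st,'top:',ray('top',c,.11).round(4),'scene:',ray('scene',sc,.11).round(4))
c,st=lid(t,(137,180));print('jar',c,st,ray('top',c,.075).round(4))
# rack
f=lambda p,s,o:((np.array(p)+.5)/s-.5+np.array(o))
P=[];U=[]
def add(X,p):P.append(X);U.append(f(p,6,(235,90)))
add((-.085,.145,.006),(88,420));add((-.085,-.145,.006),(705,348))
add((.041,.145,.036),(50,138));add((.041,-.145,.036),(676,66))
for y,a,b in((.085,(144,252),(250,240)),(0,(330,230),(432,215)),(-.085,(512,206),(615,193))):
    add((-.015,y+.0215,.032),a);add((-.015,y-.0215,.032),b)
P=np.array(P);U=np.array(U)
def W(q):
    c,s=np.cos(q[2]),np.sin(q[2]);return np.c_[q[0]+c*P[:,0]-s*P[:,1],q[1]+s*P[:,0]+c*P[:,1],P[:,2]]
r=least_squares(lambda q:(proj('top',W(q))-U).ravel(),[.6,0,.1],loss='soft_l1')
print('rack',r.x);print((proj('top',W(r.x))-U).round(1).tolist())
S=[((-.085,.145,.006),(378,346))]
# scene check: front left corner, backboard end
for X,p in [((-.085,.145,.006),(378,346)),((-.085,-.145,.006),(140,537)),((.041,.145,.036),(500,380))]:
    u=f(p,3.5,(225,140));P=np.array([X]);print('scene',u.round(1),proj('scene',W(r.x)).round(1))
for nm,cs in(('big',[(346,180),(419,184),(417,236),(344,232)]),('small',[(369,282),(424,285),(422,325),(367,321)])):
    w=np.array([ray('top',c,.03) for c in cs]);print(nm,w.round(3).tolist(),np.linalg.norm(w-np.roll(w,1,0),axis=1).round(3),w.mean(0))
print('mill',ray('top',(299,206),.1))
E
```

```text
A [204.77 212.76] [  4   5  20  19 294] top: [0.4054 0.19  ] scene: [0.4075 0.1889]
B [254.02 202.06] [  4   5  19  19 289] top: [0.4337 0.0701] scene: [0.4368 0.068 ]
C [161.77 246.78] [  0   0  29  29 725] top: [0.3212 0.2901] scene: [0.3296 0.2864]
jar [137.17171717 178.5959596 ] [ 7  6 13 15 99] [0.4958 0.3709]
rack [ 0.67210354 -0.04030052  0.14162532]
[[-0.4, 0.5], [0.4, -0.1], [-0.1, 0.2], [0.1, 0.0], [0.8, -0.4], [-1.2, -0.3], [0.7, -0.4], [-0.7, 0.2], [1.1, -0.1], [-0.6, 0.3]]
scene [332.6 238.5] [[331.8 238.2]]
scene [264.6 293.1] [[263.9 292.5]]
scene [367.5 248.2] [[368.9 248.9]]
big [[0.51, -0.172], [0.502, -0.37], [0.362, -0.359], [0.37, -0.165]] [0.141 0.198 0.141 0.194] [ 0.43622804 -0.26654501]
small [[0.241, -0.229], [0.235, -0.372], [0.134, -0.363], [0.143, -0.221]] [0.098 0.144 0.101 0.142] [ 0.18803152 -0.29613815]
mill [ 0.42695158 -0.04155291]
```

Run:
```python
import cv2
t=cv2.imread('pics/top0.png')
cv2.imwrite('pics/c4.png',cv2.resize(t[165:335,330:440],None,fx=3.5,fy=3.5,interpolation=cv2.INTER_CUBIC))
```

```text
(no output)
```

View pics/c4.png

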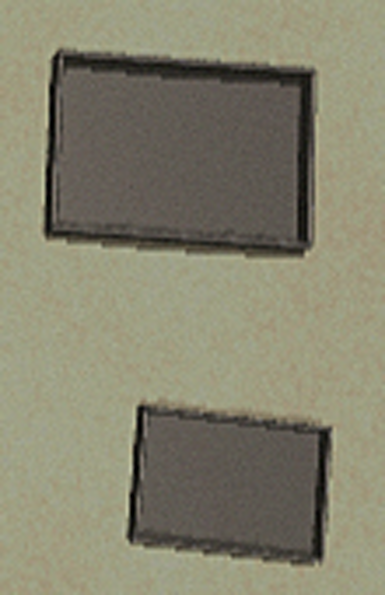

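The tray at top (381,208) measures 141 x 197 mm, so it is the one meant. The one at (396,303) is 100 x 143 mm and is ruled out. The two cameras agree on the tins and rack to within about 3 mm. I'll set the jaws along the rack's x (yaw 8.1°), which keeps the body clear of the mill and lets a finger push the tin squarely. Tin C, the nearest, goes first.

```bash
cat >> h.py <<'E'
from scipy.spatial.transform import Rotation as Ro
def go(p,yaw_deg=8.1):
    s=get_state();q=s['eef_rot'];R=Ro.from_quat([q[1],q[2],q[3],q[0]])
    a=np.radians(yaw_deg);Y=np.array([np.cos(a),np.sin(a),0]);Z=np.array([0,0,-1.]);X=np.cross(Y,Z)
    T=Ro.from_matrix(np.c_[X,Y,Z]);dr=(R.inv()*T).as_rotvec()
    print('clock',round(s['clock'],2),'trans mm',(R.inv().apply(np.array(p)-s['ee_pos'])*1000).round(1),'dr',dr.round(3),'pos',s['ee_pos'].round(4),'F',s['wrist_force'].round(2))
def settle(n=6):
    F=[];
    for i in range(n):
        read_camera('top');F.append(get_state()['wrist_force'])
    F=np.array(F);print('F mean',F.mean(0).round(2),'std',F.std(0).round(2))
E
python3 - <<'E'
from h import *
print(ray('top',(161.6,245.4),.11),ray('scene',(324.4,154.3),.11))
go([.326,.2885,.20]);
E
```

```text
[0.32450089 0.2906611 ] [0.32958604 0.28637629]
clock 0.1 trans mm [-160.1 -219.6   21.9] dr [-0.002  0.001  0.96 ] pos [0.2826 0.5568 0.2215] F [ 0.22 -0.6  -0.62]
```

```bash
python3 -m crank '{"dr":[[0,0,0.1],[0,0,0.21],[0,0,0.33],[0,0,0.45],[0,0,0.57],[0,0,0.69],[0,0,0.81],[0,0,0.9],[-0.002,0.001,0.96],[-0.002,0.001,0.96],[-0.002,0.001,0.96],[-0.002,0.001,0.96]],"translation":[[-10,-14,1],[-30,-42,4],[-54,-75,7],[-78,-108,10],[-103,-141,13],[-128,-174,16],[-145,-200,19],[-155,-214,21],[-160,-219.5,22],[-160,-219.5,22],[-160,-219.5,22],[-160,-219.5,22]],"grip":[1,1,1,1,1,1,1,1,1,1,1,1]}'
python3 - <<'E'
from h import *
for n in('top','scene'):
    cv2.imwrite(f'pics/{n}1.png',read_camera(n)[:,:,::-1])
s=cv2.imread('pics/scene1.png');cv2.imwrite('pics/s1c.png',cv2.resize(s[90:290,225:400],None,fx=3,fy=3,interpolation=cv2.INTER_CUBIC))
settle(4)
go([.326,.2885,.064])
E
```

```text
clock: 1.1
ee_pos: [0.3262, 0.2896, 0.2006]
eef_rot: [-0.0, 0.655, 0.756, 0.001]
wrist_force: [-0.2, 0.0, 1.0]
opening: 0.0872
F mean [-0.02  0.04 -0.29] std [0.53 0.73 0.34]
clock 1.4 trans mm [ -1.3  -0.3 136.4] dr [ 0.001 -0.002  0.001] pos [0.326  0.2896 0.2004] F [-0.68 -0.14 -0.29]
```

View pics/s1c.png

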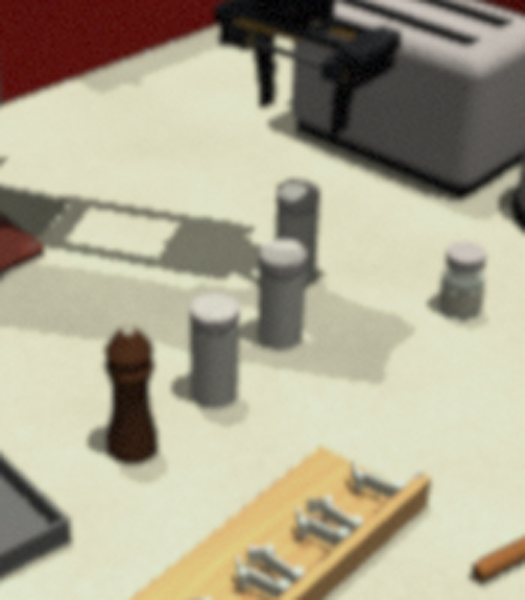

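View pics/top1.png

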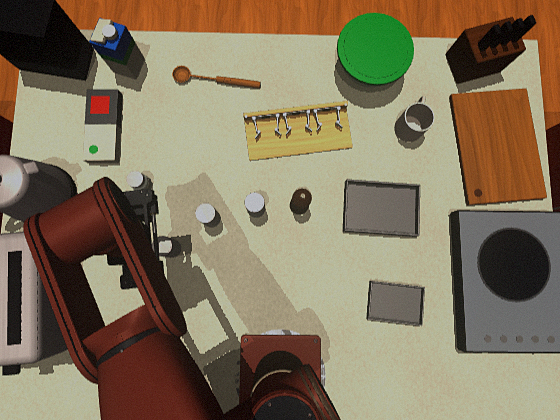

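Run:
```python
from h import *
p=get_state()['ee_pos'];print(proj('top',p),proj('scene',p), proj('top',[p[0],p[1],.11]))
for n in('top','scene'):
    s=cv2.imread(f'pics/{n}1.png');u=proj(n,p)[0];x,y=map(int,u)
    c=s[y-50:y+70,x-60:x+60]; c=cv2.resize(c,None,fx=4,fy=4,interpolation=cv2.INTER_CUBIC);cv2.circle(c,(int((u[0]-x+60.5)*4),int((u[1]-y+50.5)*4)),3,(0,0,255),-1);cv2.imwrite(f'pics/z_{n}.png',c)
a=np.hstack([cv2.imread('pics/z_top.png'),cv2.imread('pics/z_scene.png')]);cv2.imwrite('pics/z.png',cv2.resize(a,(800,400)))
```

```text
[[151.67310833 242.19714805]] [[325.41109176 128.95796581]] [[162.08699514 244.773634  ]]
```

View pics/z.png

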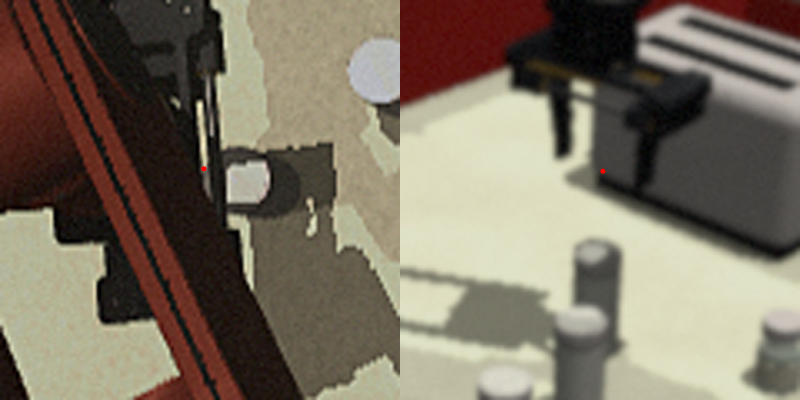

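Both cameras show the fingers over tin C, with the lid at scene (324,153). I'll descend and close.

```bash
python3 -m crank '{"dr":[[0,0,0],[0,0,0],[0,0,0],[0,0,0],[0,0,0],[0,0,0],[0,0,0],[0,0,0],[0,0,0],[0,0,0],[0,0,0],[0,0,0],[0,0,0],[0,0,0],[0,0,0]],"translation":[[0,0,20],[0,0,50],[0,0,80],[0,0,105],[0,0,122],[0,0,132],[0,0,136],[0,0,136],[0,0,136],[0,0,136],[0,0,136],[0,0,136],[0,0,136],[0,0,136],[0,0,136]],"grip":[1,1,1,1,1,1,1,1,0,0,0,0,0,0,0]}'
python3 - <<'E'
from h import *
settle(8)
go([.326,.2885,.064])
E
```

```text
clock: 2.65
ee_pos: [0.326, 0.2893, 0.0646]
eef_rot: [-0.0, 0.656, 0.755, 0.001]
wrist_force: [-4.0, -1.0, 4.1]
opening: 0.0498
F mean [-3.46 -0.33  4.45] std [0.65 0.44 0.99]
clock 3.05 trans mm [-0.9 -0.2  0.6] dr [ 0.    -0.002 -0.   ] pos [0.326  0.2894 0.0646] F [-3.72 -0.04  6.09]
```

```bash
python3 -m crank '{"dr":[[0,0,0],[0,0,0],[0,0,0],[0,0,0],[0,0,0],[0,0,0]],"translation":[[0,0,-3],[0,0,-7],[0,0,-12],[0,0,-12],[0,0,-12],[0,0,-12]],"grip":[0,0,0,0,0,0]}'
python3 - <<'E'
from h import *
settle(14)
s=get_state();print(s['opening'],s['tau'].round(2))
cv2.imwrite('pics/scene2.png',read_camera('scene')[:,:,::-1])
go([.326,.2885,.2])
E
```

```text
clock: 3.55
ee_pos: [0.3265, 0.2893, 0.0766]
eef_rot: [-0.0, 0.656, 0.755, 0.001]
wrist_force: [-0.4, -0.1, -2.3]
opening: 0.0495
F mean [ 0.18 -0.05 -2.66] std [0.5  0.46 0.42]
0.04935454926522788 [-0.000e+00 -3.115e+01 -3.496e+01  9.000e-02 -1.000e-02  0.000e+00]
clock 4.3 trans mm [  -0.6   -0.3 -123.5] dr [ 0.001 -0.002 -0.   ] pos [0.3264 0.2894 0.0765] F [ 0.44  1.27 -2.89]
```

The z force fell to -2.7 N, against about -0.3 N unloaded. That is roughly 240 g, so tin C is full and goes to clip 1.

```bash
cat >> h.py <<'E'
RO=np.array([.6721,-.0403]);RY=.1416
def rk(x,y):
    c,s=np.cos(RY),np.sin(RY);return np.array([RO[0]+c*x-s*y,RO[1]+s*x+c*y])
def rpos():
    d=get_state()['ee_pos'];e=d[:2]-RO;c,s=np.cos(RY),np.sin(RY);print('rack xy',(np.array([c*e[0]+s*e[1],-s*e[0]+c*e[1]])*1000).round(1),'z',d[2].round(4))
E
python3 - <<'E'
from h import *
go([*rk(-.060,.085),.2]); go([*rk(-.06,.085),.073])
E
```

```text
clock 4.3 trans mm [-289.8  236.1 -123.7] dr [ 0.001 -0.002 -0.   ] pos [0.3264 0.2894 0.0765] F [ 0.44  1.27 -2.89]
clock 4.3 trans mm [-290.   235.9    3.3] dr [ 0.001 -0.002 -0.   ] pos [0.3264 0.2894 0.0765] F [ 0.44  1.27 -2.89]
```

View pics/scene2.png

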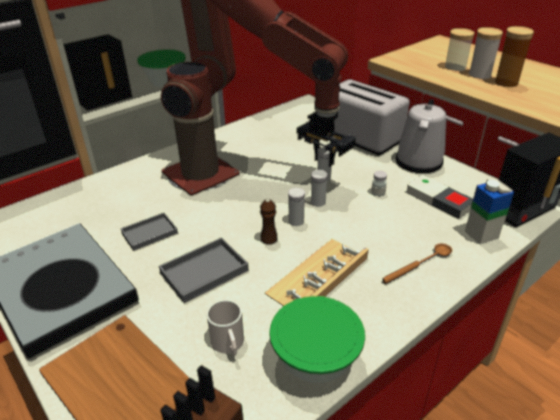

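Tin C is held upright near (325,155). I'll carry it to in front of clip 1 and stop 30 mm above the board.

```bash
python3 -m crank '{"dr":[[0,0,0],[0,0,0],[0,0,0],[0,0,0],[0,0,0],[0,0,0],[0,0,0],[0,0,0],[0,0,0],[0,0,0],[0,0,0],[0,0,0],[0,0,0],[0,0,0],[0,0,0],[0,0,0],[0,0,0],[0,0,0],[0,0,0],[0,0,0]],"translation":[[0,0,-20],[0,0,-50],[0,0,-85],[-8,6,-112],[-26,21,-124],[-50,41,-124],[-76,62,-124],[-102,83,-124],[-128,104,-124],[-154,125,-124],[-180,147,-124],[-206,168,-124],[-232,189,-124],[-256,208,-124],[-275,224,-120],[-286,233,-105],[-290,236,-80],[-290,236,-52],[-290,236,-32],[-290,236,-24]],"grip":[0,0,0,0,0,0,0,0,0,0,0,0,0,0,0,0,0,0,0,0]}'
python3 - <<'E'
from h import *
for n in('top','scene'):
    cv2.imwrite(f'pics/{n}3.png',read_camera(n)[:,:,::-1])
t=cv2.imread('pics/top3.png');s=cv2.imread('pics/scene3.png')
a=cv2.resize(t[90:210,210:350],(400,343),interpolation=2);b=cv2.resize(s[140:310,225:400],(400,389),interpolation=2)
o=np.zeros((390,800,3),np.uint8);o[:343,:400]=a;o[:389,400:]=b;cv2.imwrite('pics/z3.png',o)
go([*rk(-.06,.085),.073]);rpos()
E
```

```text
clock: 5.97
ee_pos: [0.598, 0.0353, 0.0959]
eef_rot: [-0.003, 0.656, 0.755, -0.001]
wrist_force: [-1.4, 0.3, -3.7]
opening: 0.0496
clock 6.07 trans mm [-0.4  1.7 25. ] dr [-0.003 -0.003 -0.   ] pos [0.599  0.0355 0.0981] F [ 0.99  0.11 -1.67]
rack xy [-61.7  85.4] z 0.0981
```

View pics/z3.png

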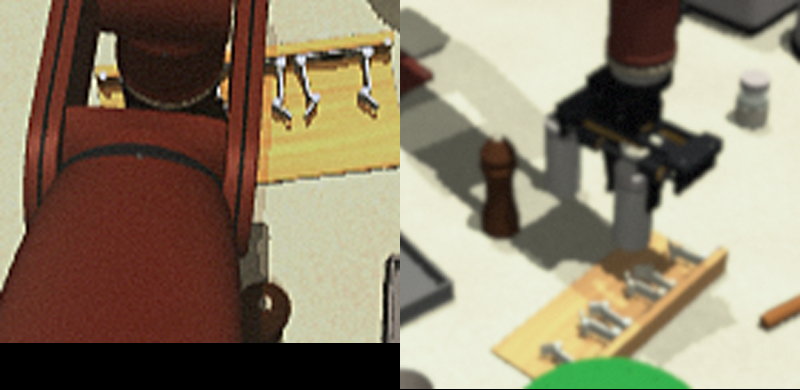

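```bash
python3 - <<'E'
from h import *
s=cv2.imread('pics/scene3.png')
p=np.array([.599,.0355,.0981])
for z,c in((.0335,(0,0,255)),(.1435,(0,255,0))):
    th=np.linspace(0,6.28,60);e=np.c_[p[0]+.025*np.cos(th),p[1]+.025*np.sin(th),0*th+z];
    pts=(proj('scene',e)-[260,160]+.5)*6
    if z<.1: P=pts
    else: Q=pts
im=cv2.resize(s[160:260,260:390],None,fx=6,fy=6,interpolation=2)
for a,c in((P,(0,0,255)),(Q,(0,255,0))):cv2.polylines(im,[a.astype(np.int32)],True,c,1)
cv2.imwrite('pics/z4.png',im)
E
python3 -m crank '{"dr":[[0,0,0],[-0.003,-0.003,0],[-0.003,-0.003,0],[-0.003,-0.003,0],[-0.003,-0.003,0]],"translation":[[0,1,8],[0,1.5,17],[0,1.5,23],[0,1.5,25],[0,1.5,25]],"grip":[0,0,0,0,0]}'
python3 - <<'E'
from h import *
settle(4);rpos()
E
```

```text
clock: 6.48
ee_pos: [0.6018, 0.0358, 0.0748]
eef_rot: [0.001, 0.655, 0.755, 0.001]
wrist_force: [-0.6, 0.3, -3.6]
opening: 0.0497
F mean [ 0.24  0.09 -2.77] std [0.39 0.35 0.31]
rack xy [-58.   84.9] z 0.0759
```

View pics/z4.png

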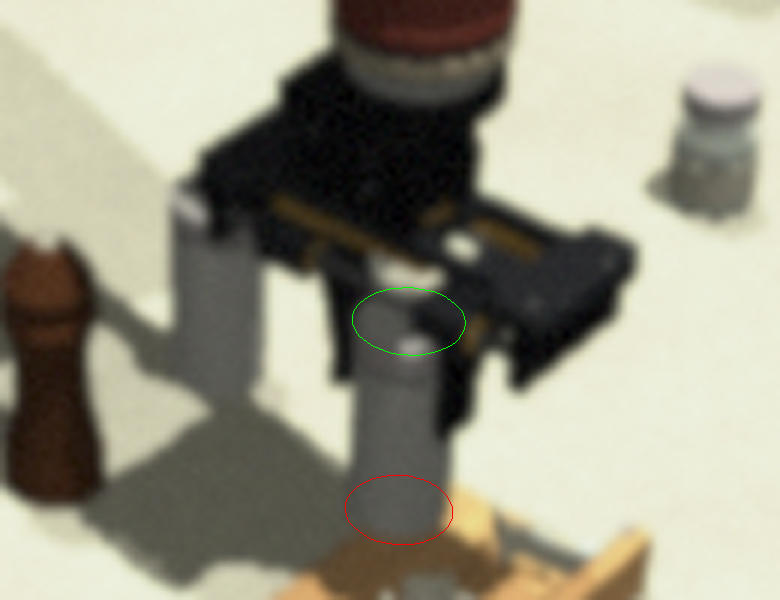

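The projected circles match the held tin in the picture (base ellipse at crop (398,510)). I'll ease it down to the board.

```bash
python3 -m crank '{"dr":[[0,0,0],[0,0,0],[0,0,0],[0,0,0]],"translation":[[0,0,2],[0,0,4],[0,0,4],[0,0,4]],"grip":[0,0,0,0]}'
python3 - <<'E'
from h import *
settle(3);rpos()
E
python3 -m crank '{"dr":[[0,0,0],[0,0,0],[0,0,0]],"translation":[[0,0,0.5],[0,0,1],[0,0,1]],"grip":[0,0,0]}'
python3 - <<'E'
from h import *
settle(4);rpos()
E
```

```text
clock: 7.02
ee_pos: [0.6021, 0.0356, 0.0711]
eef_rot: [0.002, 0.656, 0.755, 0.001]
wrist_force: [-0.6, -0.3, -3.5]
opening: 0.0495
F mean [-0.19 -0.01 -3.19] std [0.16 0.32 0.05]
rack xy [-58.4  85. ] z 0.0713
clock: 7.42
ee_pos: [0.6025, 0.0356, 0.0706]
eef_rot: [0.002, 0.656, 0.755, 0.001]
wrist_force: [-0.5, -0.1, -0.7]
opening: 0.0495
F mean [-0.56  0.27 -0.1 ] std [0.61 0.3  0.25]
rack xy [-58.3  84.9] z 0.0706
```

The tin touches down at z 0.0706 as predicted, with its weight now on the board. I'll slide it in steps while watching the force.

```bash
python3 -m crank '{"dr":[[0,0,0],[0,0,0],[0,0,0],[0,0,0],[0,0,0],[0,0,0],[0,0,0],[0,0,0]],"translation":[[0,3,0],[0,7,0],[0,12,0],[0,16,0],[0,19,0],[0,21,0],[0,21,0],[0,21,0]],"grip":[0,0,0,0,0,0,0,0]}'
python3 - <<'E'
from h import *
settle(3);rpos()
E
python3 -m crank '{"dr":[[0,0,0],[0,0,0],[0,0,0],[0,0,0],[0,0,0],[0,0,0]],"translation":[[0,1.5,0],[0,3,0],[0,4.5,0],[0,6,0],[0,7,0],[0,7,0]],"grip":[0,0,0,0,0,0]}'
python3 - <<'E'
from h import *
settle(3);rpos()
E
```

```text
clock: 8.28
ee_pos: [0.6236, 0.0386, 0.0706]
eef_rot: [0.002, 0.656, 0.755, 0.002]
wrist_force: [-2.7, 0.3, 2.9]
opening: 0.0497
F mean [-2.25 -0.24  2.42] std [0.8  0.46 0.73]
rack xy [-36.9  85. ] z 0.0706
clock: 8.93
ee_pos: [0.6273, 0.039, 0.0707]
eef_rot: [-0.0, 0.655, 0.755, -0.001]
wrist_force: [-13.1, -3.1, 13.1]
opening: 0.0496
F mean [-13.23  -2.3   13.12] std [0.44 0.4  0.17]
rack xy [-33.1  84.8] z 0.0708
```

```bash
python3 -m crank '{"dr":[[0,0,0],[0,0,0],[0,0,0],[0,0,0]],"translation":[[0,0,-1],[0,0,-2],[0,0,-2],[0,0,-2]],"grip":[0,0,0,0]}'
python3 - <<'E'
from h import *
settle(3);rpos()
cv2.imwrite('pics/scene5.png',read_camera('scene')[:,:,::-1])
s=cv2.imread('pics/scene5.png');cv2.imwrite('pics/z5.png',cv2.resize(s[160:280,260:390],None,fx=5,fy=5,interpolation=2))
E
```

```text
clock: 9.42
ee_pos: [0.6291, 0.0391, 0.0713]
eef_rot: [0.001, 0.656, 0.755, 0.0]
wrist_force: [-3.6, -2.9, -2.0]
opening: 0.0496
F mean [-3.79 -2.89 -3.58] std [0.35 0.24 0.68]
rack xy [-31.2  84.9] z 0.0715
```

View pics/z5.png

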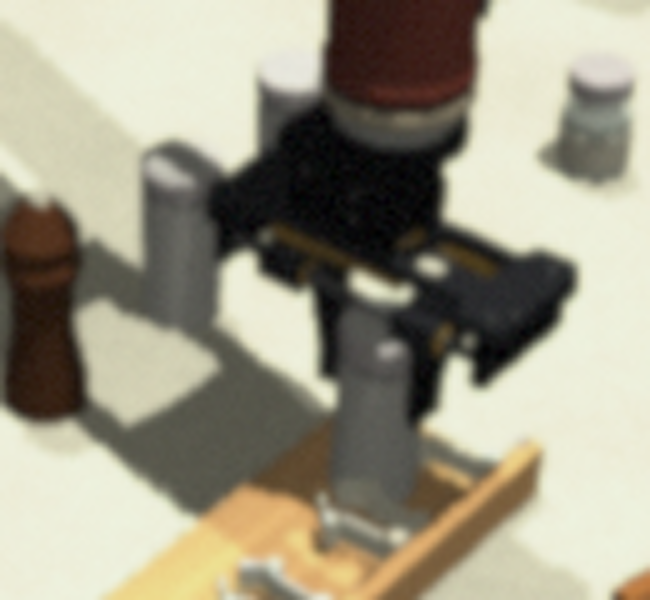

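Lifting 1 mm took the load off: most of that force was friction on the board. The tin is entering clip 1. There is a slight sideways force of -2.3 N in rack y, so I'll shift 1 mm that way and push on.

```bash
python3 -m crank '{"dr":[[0,0,0],[0,0,0],[0,0,0],[0,0,0],[0,0,0]],"translation":[[-0.5,1,0],[-1,2,0],[-1,3,0],[-1,4,0],[-1,4,0]],"grip":[0,0,0,0,0]}'
python3 - <<'E'
from h import *
settle(2);rpos()
E
python3 -m crank '{"dr":[[0,0,0],[0,0,0],[0,0,0],[0,0,0],[0,0,0]],"translation":[[0,1,0],[0,2,0],[0,3,0],[0,4,0],[0,4,0]],"grip":[0,0,0,0,0]}'
python3 - <<'E'
from h import *
settle(2);rpos()
E
```

```text
clock: 10.03
ee_pos: [0.6322, 0.0397, 0.0713]
eef_rot: [-0.0, 0.656, 0.755, 0.0]
wrist_force: [-6.4, -1.5, -2.8]
opening: 0.0498
F mean [-6.78 -1.71 -2.89] std [0.23 0.12 0.08]
rack xy [-28.2  84.8] z 0.0713
clock: 10.55
ee_pos: [0.6368, 0.0403, 0.0716]
eef_rot: [0.0, 0.656, 0.755, 0.001]
wrist_force: [-5.6, -1.1, -3.5]
opening: 0.0498
F mean [-5.23 -2.02 -3.5 ] std [0.55 0.61 0.45]
rack xy [-23.5  84.8] z 0.0716
```

```bash
python3 -m crank '{"dr":[[0,0,0],[0,0,0],[0,0,0],[0,0,0],[0,0,0]],"translation":[[0,1,0],[0,2,0],[0,3,0],[0,4,0],[0,4,0]],"grip":[0,0,0,0,0]}'
python3 - <<'E'
from h import *
settle(2);rpos()
E
python3 -m crank '{"dr":[[0,0,0],[0,0,0],[0,0,0],[0,0,0],[0,0,0]],"translation":[[0,1,0],[0,2,0],[0,3,0],[0,4,0],[0,4,0]],"grip":[0,0,0,0,0]}'
python3 - <<'E'
from h import *
settle(2);rpos()
E
python3 -m crank '{"dr":[[0,0,0],[0,0,0],[0,0,0],[0,0,0],[0,0,0]],"translation":[[0,1,0],[0,2,0],[0,3,0],[0,4,0],[0,4,0]],"grip":[0,0,0,0,0]}'
python3 - <<'E'
from h import *
settle(2);rpos()
E
```

```text
clock: 11.07
ee_pos: [0.6421, 0.0407, 0.0723]
eef_rot: [0.002, 0.656, 0.755, 0.001]
wrist_force: [-4.0, 0.3, -3.9]
opening: 0.0499
F mean [-3.24 -0.83 -4.08] std [0.28 0.29 0.05]
rack xy [-18.3  84.3] z 0.0723
clock: 11.58
ee_pos: [0.6469, 0.0409, 0.073]
eef_rot: [0.003, 0.656, 0.755, 0.002]
wrist_force: [-1.1, -0.4, -2.8]
opening: 0.0497
F mean [-0.84 -0.43 -2.96] std [0.14 0.48 0.74]
rack xy [-13.6  83.9] z 0.073
clock: 12.1
ee_pos: [0.6505, 0.0414, 0.0727]
eef_rot: [0.002, 0.656, 0.755, 0.002]
wrist_force: [-0.8, -0.1, -3.6]
opening: 0.0498
F mean [ 0.1  -0.33 -3.68] std [0.13 0.18 0.37]
rack xy [-9.9 83.9] z 0.0727
```

```bash
python3 -m crank '{"dr":[[0,0,0],[0,0,0],[0,0,0],[0,0,0],[0,0,0]],"translation":[[0,2,0.2],[0,4,0.5],[0,6,0.8],[0,8,1],[0,8,1]],"grip":[0,0,0,0,0]}'
python3 - <<'E'
from h import *
settle(2);rpos()
E
python3 -m crank '{"dr":[[0,0,0],[0,0,0],[0,0,0],[0,0,0],[0,0,0]],"translation":[[0,1,0],[0,2,0],[0,3,0],[0,3,0],[0,3,0]],"grip":[0,0,0,0,0]}'
python3 - <<'E'
from h import *
settle(2);rpos()
E
```

```text
clock: 12.62
ee_pos: [0.6589, 0.0426, 0.0718]
eef_rot: [0.003, 0.656, 0.755, 0.002]
wrist_force: [2.8, 0.2, -3.1]
opening: 0.0496
F mean [ 2.54  0.73 -3.56] std [0.33 0.31 0.12]
rack xy [-1.4 83.9] z 0.0719
clock: 13.13
ee_pos: [0.6607, 0.0429, 0.0716]
eef_rot: [0.002, 0.656, 0.755, 0.001]
wrist_force: [0.7, -0.4, -3.1]
opening: 0.0495
F mean [ 0.93 -0.28 -2.52] std [0.03 0.19 0.53]
rack xy [ 0.5 84. ] z 0.0715
```

```bash
python3 -m crank '{"dr":[[0,0,0],[0,0,0],[0,0,0],[0,0,0]],"translation":[[0,1,0],[0,2,0.2],[0,2,0.4],[0,2,0.5]],"grip":[0,0,0,0]}'
python3 - <<'E'
from h import *
settle(2);rpos()
E
python3 -m crank '{"dr":[[0,0,0],[0,0,0],[0,0,0]],"translation":[[0,1,0],[0,2,0],[0,2,0]],"grip":[0,0,0]}'
python3 - <<'E'
from h import *
settle(2);rpos()
E
```

```text
clock: 13.57
ee_pos: [0.6623, 0.0431, 0.0711]
eef_rot: [0.001, 0.656, 0.755, 0.001]
wrist_force: [-3.9, -0.6, 1.3]
opening: 0.0496
F mean [-3.69  0.02  1.64] std [0.54 0.15 0.18]
rack xy [ 2.1 84. ] z 0.071
clock: 13.92
ee_pos: [0.6633, 0.0432, 0.0708]
eef_rot: [0.001, 0.655, 0.755, -0.0]
wrist_force: [-9.2, -1.9, 3.3]
opening: 0.0496
F mean [-8.21 -2.2   3.8 ] std [0.14 0.12 0.04]
rack xy [ 3. 84.] z 0.0708
```

```bash
python3 -m crank '{"dr":[[0,0,0],[0,0,0],[0,0,0],[0,0,0],[0,0,0],[0,0,0],[0,0,0]],"translation":[[0,0.5,0],[0,1,0],[0,1,0],[0,1,0],[0,0,-0.3],[0,-1.5,-0.5],[0,-2.5,-0.5]],"grip":[0,0,0,0,0,0,0]}'
python3 - <<'E'
from h import *
settle(2);rpos()
E
```

```text
clock: 14.6
ee_pos: [0.662, 0.0431, 0.0708]
eef_rot: [0.002, 0.656, 0.755, 0.001]
wrist_force: [-0.2, -0.7, -5.5]
opening: 0.0497
F mean [-1.38 -0.58 -4.82] std [0.02 0.56 0.15]
rack xy [ 1.7 84. ] z 0.0709
```

```bash
python3 -m crank '{"dr":[[0,0,0],[0,0,0],[0,0,0],[0,0,0],[0,0,0],[0,0,0],[0,0,0],[0,0,0]],"translation":[[0,0,0.4],[0,0,0.5],[0,0,0.5],[0,0,0.5],[0,0,0.5],[0,0,0.5],[0,0,0.5],[0,0,0.5]],"grip":[0,0,0.3,1,1,1,1,1]}'
python3 - <<'E'
from h import *
settle(2);rpos()
go([.6,.06,.2])
E
```

```text
clock: 15.37
ee_pos: [0.6633, 0.0432, 0.072]
eef_rot: [0.003, 0.656, 0.755, 0.002]
wrist_force: [0.1, 0.7, -0.2]
opening: 0.0751
F mean [-0.51 -0.28 -0.69] std [0.14 0.23 0.01]
rack xy [ 2.6 84. ] z 0.0716
clock 15.47 trans mm [  25.3  -59.1 -128.8] dr [ 0.005  0.001 -0.   ] pos [0.6628 0.0432 0.0716] F [-0.37 -0.51 -0.69]
```

```bash
python3 -m crank '{"dr":[[0,0,0],[0,0,0],[0,0,0],[0,0,0],[0,0,0],[0,0,0],[0,0,0],[0,0,0],[0,0,0],[0,0,0],[0,0,0],[0,0,0],[0,0,0],[0,0,0],[0,0,0],[0,0,0]],"translation":[[0,0,-20],[0,0,-50],[0,0,-80],[5,-6,-110],[18,-23,-125],[36,-47,-128],[60,-77,-128],[84,-108,-128],[108,-139,-128],[132,-169,-128],[152,-196,-128],[168,-216,-128],[178,-229,-128],[182,-233,-128],[182,-233,-128],[182,-233,-128]],"grip":[1,1,1,1,1,1,1,1,1,1,1,1,1,1,1,1]}'
python3 - <<'E'
from h import *
for n in('top','scene'):
    cv2.imwrite(f'pics/{n}6.png',read_camera(n)[:,:,::-1])
t=cv2.imread('pics/top6.png');s=cv2.imread('pics/scene6.png')
o=np.zeros((560,800,3),np.uint8)
o[:,:400]=cv2.resize(s[130:298,260:380],(400,560),interpolation=2)
o[:400,400:]=cv2.resize(t[80:230,180:330],(400,400),interpolation=2);cv2.imwrite('pics/z6.png',o)
settle(3)
go([.406,.1895,.064])
E
```

```text
clock: 16.8
ee_pos: [0.4063, 0.1906, 0.1983]
eef_rot: [0.002, 0.655, 0.755, 0.002]
wrist_force: [1.2, 0.0, -0.1]
opening: 0.0873
F mean [-0.5   0.49 -0.09] std [0.01 0.57 0.84]
clock 17.05 trans mm [ -0.5  -0.8 133.7] dr [ 0.004  0.001 -0.001] pos [0.4062 0.1902 0.1977] F [-0.48 -0.31 -1.22]
```

View pics/z6.png

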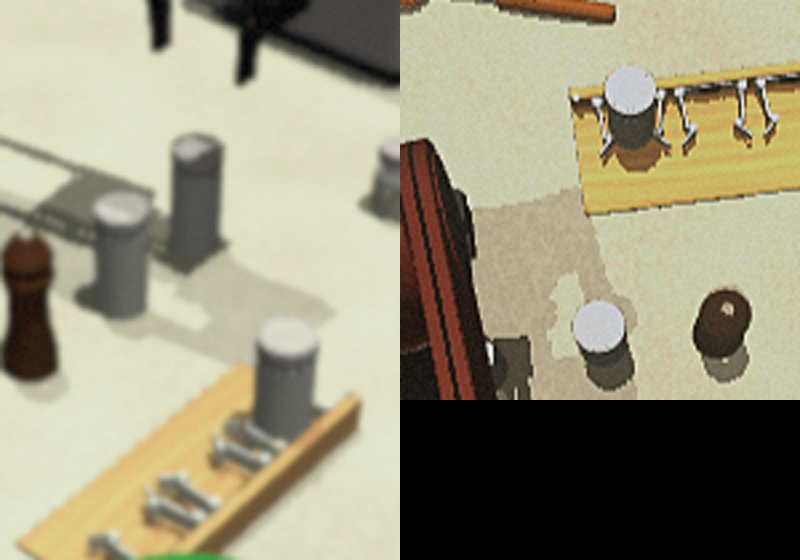

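Tin C stands upright in clip 1, with its lid at about top (266,114). Next I descend on tin A.

```bash
python3 -c "
from h import *
print('lid',ray('top',(266.0,114.2),.116),'home',rk(0,.085))"; python3 -m crank '{"dr":[[0,0,0],[0.002,0,0],[0.004,0.001,0],[0.004,0.001,0],[0.004,0.001,0],[0.004,0.001,0],[0.004,0.001,0],[0.004,0.001,0],[0.004,0.001,0],[0.004,0.001,0],[0.004,0.001,0],[0.004,0.001,0],[0.004,0.001,0],[0.004,0.001,0],[0.004,0.001,0]],"translation":[[0,0,20],[0,0,50],[0,0,80],[0,-0.5,105],[0,-0.5,122],[0,-0.5,131],[0,-0.5,133.5],[0,-0.5,133.5],[0,-0.5,133.5],[0,-0.5,133.5],[0,-0.5,133.5],[0,-0.5,133.5],[0,-0.5,133.5],[0,-0.5,133.5],[0,-0.5,133.5]],"grip":[1,1,1,1,1,1,1,1,0,0,0,0,0,0,0]}'
python3 - <<'E'
from h import *
settle(2);rpos();go([.406,.1895,.2])
E
python3 -m crank '{"dr":[[0,0,0],[0,0,0],[0,0,0],[0,0,0],[0,0,0]],"translation":[[0,0,-3],[0,0,-7],[0,0,-12],[0,0,-12],[0,0,-12]],"grip":[0,0,0,0,0]}'
python3 - <<'E'
from h import *
settle(10);print(get_state()['opening'])
go([*rk(-.060,0),.2]);go([*rk(-.06,0),.1]);go([.436,-.23,.2]);
E
```

```text
lid [0.65880941 0.04417287] home [0.66010418 0.04384927]
clock: 18.3
ee_pos: [0.4056, 0.1905, 0.0645]
eef_rot: [0.0, 0.656, 0.755, 0.0]
wrist_force: [0.6, -1.1, -1.6]
opening: 0.0502
F mean [-0.9  -0.32  1.64] std [0.15 0.21 0.15]
rack xy [-231.2  266.1] z 0.0645
clock 18.4 trans mm [  -1.1    0.3 -135.5] dr [ 0.  0. -0.] pos [0.4056 0.1905 0.0645] F [-0.75 -0.53  1.8 ]
clock: 18.82
ee_pos: [0.4061, 0.1906, 0.077]
eef_rot: [0.001, 0.656, 0.755, 0.001]
wrist_force: [0.2, -0.4, -0.1]
opening: 0.0498
F mean [-0.13  0.21 -0.75] std [0.53 0.4  0.37]
0.04958828362268337
clock 19.32 trans mm [-266.   171.5 -123.6] dr [ 0.  0. -0.] pos [0.4055 0.1905 0.0763] F [ 0.23 -0.38 -0.93]
clock 19.32 trans mm [-266.   171.5  -23.6] dr [ 0.  0. -0.] pos [0.4055 0.1905 0.0763] F [ 0.23 -0.38 -0.93]
clock 19.32 trans mm [-420.6  -28.9 -123.6] dr [ 0.  0. -0.] pos [0.4055 0.1905 0.0763] F [ 0.23 -0.38 -0.93]
```

The lid position agrees with home to 1.3 mm. Tin A lifts at about 0.7 N (about 65 g), so it is empty and goes to the tray. I'll carry it at TCP 0.24, above the mill.

```bash
python3 -m crank '{"dr":[[0,0,0],[0,0,0],[0,0,0],[0,0,0],[0,0,0],[0,0,0],[0,0,0],[0,0,0],[0,0,0],[0,0,0],[0,0,0],[0,0,0],[0,0,0],[0,0,0],[0,0,0],[0,0,0],[0,0,0],[0,0,0],[0,0,0],[0,0,0]],"translation":[[0,0,-20],[0,0,-50],[0,0,-85],[0,0,-120],[-5,0,-148],[-20,-1,-164],[-46,-3,-164],[-80,-5,-164],[-116,-8,-164],[-152,-10,-164],[-188,-13,-164],[-224,-15,-164],[-260,-18,-164],[-296,-20,-164],[-330,-23,-164],[-362,-25,-164],[-388,-27,-164],[-405,-28,-164],[-414,-28,-164],[-415.5,-28,-164]],"grip":[0,0,0,0,0,0,0,0,0,0,0,0,0,0,0,0,0,0,0,0]}'
python3 - <<'E'
from h import *
cv2.imwrite('pics/scene7.png',read_camera('scene')[:,:,::-1]);go([.436,-.225,.075])
E
```

```text
clock: 20.98
ee_pos: [0.4361, -0.226, 0.2402]
eef_rot: [-0.0, 0.656, 0.755, -0.0]
wrist_force: [-1.1, -0.2, -1.2]
opening: 0.0495
clock 21.03 trans mm [ 1.000e-01 -0.000e+00  1.652e+02] dr [-0.    -0.    -0.002] pos [ 0.4361 -0.2251  0.2402] F [ 0.14  0.13 -0.89]
```

View pics/scene7.png

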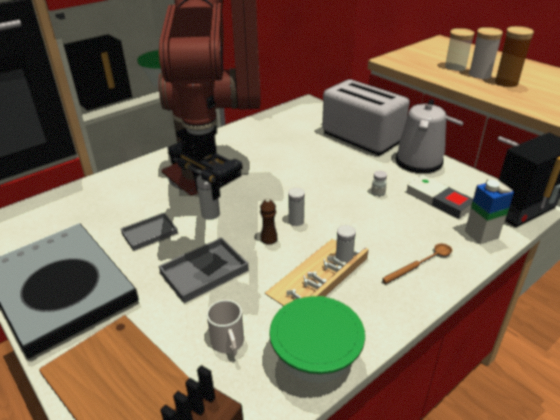

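The held tin is at (208,200), with its shadow inside the right tray at (210,263). I'll lower it.

```bash
python3 -m crank '{"dr":[[0,0,0],[0,0,0],[0,0,0],[0,0,0],[0,0,0],[0,0,0],[0,0,0],[0,0,0],[0,0,0],[0,0,0]],"translation":[[0,0,20],[0,0,50],[0,0,82],[0,0,112],[0,0,135],[0,0,152],[0,0,162],[0,0,166],[0,0,167],[0,0,167]],"grip":[0,0,0,0,0,0,0,0,0,0]}'
python3 - <<'E'
from h import *
settle(2);rpos()
E
python3 -m crank '{"dr":[[0,0,0],[0,0,0],[0,0,0],[0,0,0]],"translation":[[0,0,1],[0,0,2],[0,0,3],[0,0,3]],"grip":[0,0,0,0]}'
python3 - <<'E'
from h import *
settle(2);rpos()
E
```

```text
clock: 21.87
ee_pos: [0.437, -0.2248, 0.0744]
eef_rot: [0.001, 0.655, 0.755, 0.0]
wrist_force: [0.3, 1.2, -0.3]
opening: 0.0494
F mean [ 0.29  0.3  -0.44] std [0.12 0.53 0.  ]
rack xy [-258.6 -150. ] z 0.0749
clock: 22.3
ee_pos: [0.4362, -0.2249, 0.0705]
eef_rot: [0.0, 0.656, 0.755, 0.0]
wrist_force: [0.3, 0.2, -0.4]
opening: 0.0496
F mean [-0.2  -0.27 -0.62] std [0.2  0.3  0.66]
rack xy [-259.6 -149.4] z 0.0705
```

```bash
python3 -m crank '{"dr":[[0,0,0],[0,0,0],[0,0,0]],"translation":[[0,0,0.5],[0,0,1],[0,0,1.3]],"grip":[0,0,0]}'
python3 - <<'E'
from h import *
settle(4);rpos()
E
```

```text
clock: 22.65
ee_pos: [0.4363, -0.2249, 0.0695]
eef_rot: [0.0, 0.656, 0.755, -0.0]
wrist_force: [-1.5, 1.1, 4.2]
opening: 0.05
F mean [-1.18  0.7   3.3 ] std [0.57 0.63 0.37]
rack xy [-259.5 -149.5] z 0.0695
```

```bash
python3 -m crank '{"dr":[[0,0,0],[0,0,0],[0,0,0],[0,0,0],[0,0,0],[0,0,0],[0,0,0],[0,0,0],[0,0,0],[0,0,0],[0,0,0],[0,0,0],[0,0,0],[0,0,0],[0,0,0]],"translation":[[0,0,-0.5],[0,0,-0.5],[0,0,-0.5],[0,0,-0.5],[0,0,-0.5],[0,0,-0.5],[0,0,-0.5],[0,0,-20],[0,0,-50],[0,0,-85],[0,0,-120],[0,0,-150],[0,0,-167],[0,0,-171],[0,0,-171]],"grip":[0,0.3,1,1,1,1,1,1,1,1,1,1,1,1,1]}'
python3 - <<'E'
from h import *
cv2.imwrite('pics/scene8.png',read_camera('scene')[:,:,::-1]);go([.4345,.0695,.24])
E
```

```text
clock: 24.1
ee_pos: [0.4369, -0.2253, 0.2415]
eef_rot: [0.002, 0.656, 0.755, 0.0]
wrist_force: [0.7, -0.1, -0.1]
opening: 0.0867
clock 24.15 trans mm [291.5  39.8  -0.4] dr [ 0.  0. -0.] pos [ 0.4361 -0.2247  0.2396] F [-0.58  0.36 -0.64]
```

View pics/scene8.png

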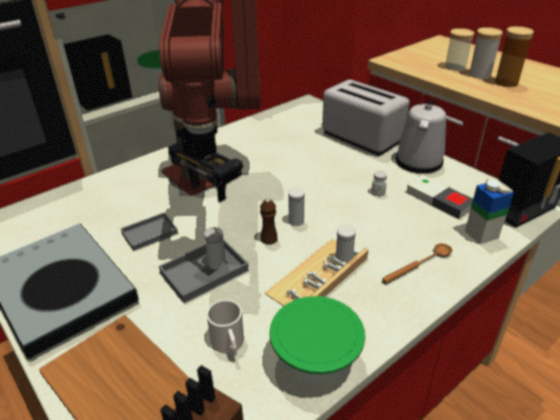

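Tin A stands upright in the tray at (214,250). Tin B at (297,206) is next.

```bash
python3 -m crank '{"dr":[[0,0,0],[0,0,0],[0,0,0],[0,0,0],[0,0,0],[0,0,0],[0,0,0],[0,0,0],[0,0,0],[0,0,0],[0,0,0],[0,0,0],[0,0,0],[0,0,0]],"translation":[[10,1,0],[32,4,0],[62,8,0],[96,13,0],[130,18,0],[164,22,0],[198,27,0],[230,31,0],[258,35,0],[278,38,0],[289,39.5,0],[291.5,40,0],[291.5,40,0],[291.5,40,0]],"grip":[1,1,1,1,1,1,1,1,1,1,1,1,1,1]}'
python3 - <<'E'
from h import *
cv2.imwrite('pics/scene9.png',read_camera('scene')[:,:,::-1]);settle(3);go([.4345,.0695,.0645])
s=cv2.imread('pics/scene9.png');cv2.imwrite('pics/z9.png',cv2.resize(s[100:270,225:375],None,fx=3.5,fy=3.5,interpolation=2))
E
```

```text
clock: 25.32
ee_pos: [0.4341, 0.0693, 0.2389]
eef_rot: [-0.001, 0.655, 0.755, -0.001]
wrist_force: [0.1, -0.1, 0.1]
opening: 0.0869
F mean [-0.06 -0.35  0.42] std [0.47 0.74 0.57]
clock 25.52 trans mm [  0.9  -0.2 175.4] dr [-0.     0.    -0.002] pos [0.4348 0.0687 0.2399] F [0.31 0.56 0.86]
```

View pics/z9.png

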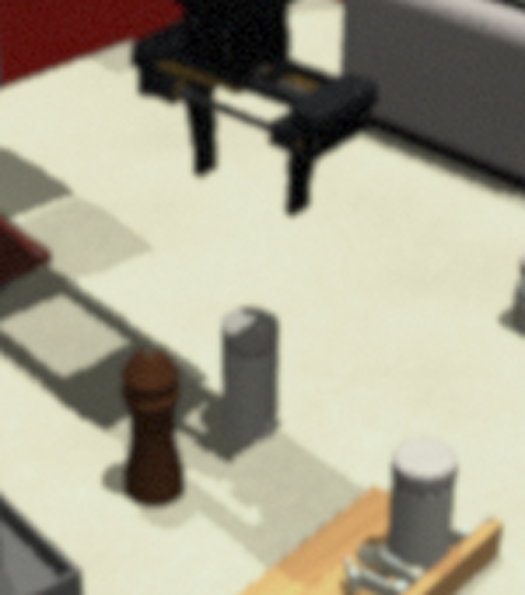

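The fingers straddle tin B and the body's thin side faces the mill. I'll descend, grip and weigh.

```bash
python3 -m crank '{"dr":[[0,0,0],[0,0,0],[0,0,0],[0,0,0],[0,0,0],[0,0,0],[0,0,0],[0,0,0],[0,0,0],[0,0,0],[0,0,0],[0,0,0],[0,0,0],[0,0,0],[0,0,0],[0,0,0]],"translation":[[0.5,0,20],[0.8,0,52],[0.8,0,88],[0.8,0,120],[0.8,0,146],[0.8,0,164],[0.8,0,172],[0.8,0,175],[0.8,0,175],[0.8,0,175],[0.8,0,175],[0.8,0,175],[0.8,0,175],[0.8,0,175],[0.8,0,175],[0.8,0,175]],"grip":[1,1,1,1,1,1,1,1,1,0,0,0,0,0,0,0]}'
python3 - <<'E'
from h import *
settle(2);go([.4345,.0695,.0645])
E
python3 -m crank '{"dr":[[0,0,0],[0,0,0],[0,0,0],[0,0,0],[0,0,0]],"translation":[[0,0,-3],[0,0,-7],[0,0,-12],[0,0,-12],[0,0,-12]],"grip":[0,0,0,0,0]}'
python3 - <<'E'
from h import *
settle(10);print(get_state()['opening'])
go([*rk(-.060,0),.2]);go([.436,-.305,.24]);
E
```

```text
clock: 26.85
ee_pos: [0.4346, 0.0702, 0.0652]
eef_rot: [0.0, 0.656, 0.755, -0.0]
wrist_force: [-0.2, -0.0, -1.5]
opening: 0.0496
F mean [-1.22  0.2   2.24] std [0.35 0.19 0.27]
clock 26.95 trans mm [-0.7 -0.3  0.7] dr [ 0.  0. -0.] pos [0.4347 0.0702 0.0652] F [-0.88  0.38  2.51]
clock: 27.37
ee_pos: [0.4352, 0.0702, 0.0776]
eef_rot: [0.001, 0.656, 0.755, 0.0]
wrist_force: [0.9, 0.4, -2.4]
opening: 0.05
F mean [-0.26  0.13 -2.25] std [0.36 0.42 0.44]
0.04955781136763681
clock 27.87 trans mm [-142.9  159.5 -122.9] dr [ 0.  0. -0.] pos [0.4347 0.0702 0.077 ] F [ 0.07  0.01 -2.08]
clock 27.87 trans mm [-371.7  -51.5 -162.9] dr [ 0.  0. -0.] pos [0.4347 0.0702 0.077 ] F [ 0.07  0.01 -2.08]
```

Tin B weighs about 2.2-2.5 N, so it is full and goes to clip 2.

```bash
python3 -m crank '{"dr":[[0,0,0],[0,0,0],[0,0,0],[0,0,0],[0,0,0],[0,0,0],[0,0,0],[0,0,0],[0,0,0],[0,0,0],[0,0,0],[0,0,0],[0,0,0],[0,0,0],[0,0,0],[0,0,0],[0,0,0]],"translation":[[0,0,-15],[0,0,-35],[-5,6,-50],[-18,20,-55],[-36,40,-55],[-56,63,-55],[-78,87,-55],[-99,110,-55],[-118,132,-55],[-132,148,-54],[-140,156,-45],[-143.5,159.5,-30],[-143.5,159.5,-15],[-143.5,159.5,-5],[-143.5,159.5,0],[-143.5,159.5,2],[-143.5,159.5,2]],"grip":[0,0,0,0,0,0,0,0,0,0,0,0,0,0,0,0,0]}'
python3 - <<'E'
from h import *
settle(4);rpos();go([*rk(-.06,-.001),.072])
cv2.imwrite('pics/scene10.png',read_camera('scene')[:,:,::-1])
s=cv2.imread('pics/scene10.png');cv2.imwrite('pics/z10.png',cv2.resize(s[150:310,240:390],None,fx=3.5,fy=3.5,interpolation=2))
E
```

```text
clock: 29.28
ee_pos: [0.6125, -0.0492, 0.0749]
eef_rot: [-0.0, 0.655, 0.755, -0.0]
wrist_force: [0.5, 0.4, -1.4]
opening: 0.0498
F mean [ 0.12 -0.05 -1.83] std [0.48 0.29 0.26]
rack xy [-59.2  -0.8] z 0.0764
clock 29.48 trans mm [-0.2 -0.8  4.4] dr [ 0.002  0.001 -0.   ] pos [ 0.6136 -0.0494  0.0764] F [ 0.13 -0.05 -1.54]
```

View pics/z10.png

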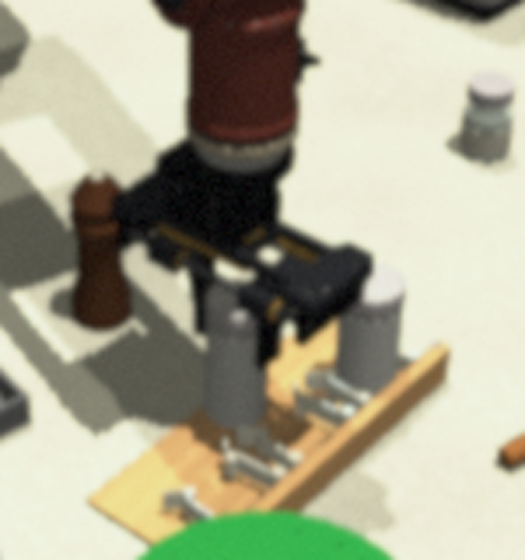

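Tin B hovers in front of clip 2 and is upright. I'll lower it to about 1 mm over the board, push in, then seat it.

```bash
python3 -m crank '{"dr":[[0,0,0],[0.002,0.001,0],[0.002,0.001,0],[0.002,0.001,0],[0.002,0.001,0],[0.002,0.001,0],[0.002,0.001,0],[0.002,0.001,0],[0.002,0.001,0]],"translation":[[0,0,2],[0,0,4],[0,3,4],[0,8,4],[0,13,4],[0,18,4],[0,22,4],[0,23,4],[0,23,4]],"grip":[0,0,0,0,0,0,0,0,0]}'
python3 - <<'E'
from h import *
settle(3);rpos()
E
python3 -m crank '{"dr":[[0,0,0],[0,0,0],[0,0,0],[0,0,0],[0,0,0]],"translation":[[0,1,0],[0,2.5,0],[0,4,0],[0,5,0],[0,5,0]],"grip":[0,0,0,0,0]}'
python3 - <<'E'
from h import *
settle(2);rpos()
E
```

```text
clock: 30.28
ee_pos: [0.6363, -0.0461, 0.0712]
eef_rot: [-0.001, 0.655, 0.755, -0.0]
wrist_force: [0.9, 0.1, -1.3]
opening: 0.0495
F mean [ 0.58  0.06 -1.42] std [0.29 0.79 0.25]
rack xy [-36.8  -0.7] z 0.0712
clock: 30.85
ee_pos: [0.64, -0.0455, 0.0712]
eef_rot: [-0.001, 0.656, 0.755, -0.001]
wrist_force: [-4.9, -0.8, 2.9]
opening: 0.0495
F mean [-4.65 -0.64  3.11] std [0.2  0.4  0.04]
rack xy [-32.5  -0.6] z 0.0712
```

```bash
python3 -m crank '{"dr":[[0,0,0],[0,0,0],[0,0,0],[0,0,0],[0,0,0],[0,0,0]],"translation":[[0,0,-0.8],[0,0,-1.5],[0,1,-1.5],[0,2,-1.5],[0,3,-1.5],[0,3,-1.5]],"grip":[0,0,0,0,0,0]}'
python3 - <<'E'
from h import *
settle(2);rpos()
E
python3 -m crank '{"dr":[[0,0,0],[0,0,0],[0,0,0],[0,0,0],[0,0,0]],"translation":[[0,1,0],[0,2,0],[0,3,0],[0,4,0],[0,4,0]],"grip":[0,0,0,0,0]}'
python3 - <<'E'
from h import *
settle(2);rpos()
E
python3 -m crank '{"dr":[[0,0,0],[0,0,0],[0,0,0],[0,0,0],[0,0,0]],"translation":[[0,1,0],[0,2,0],[0,3,0],[0,4,0],[0,4,0]],"grip":[0,0,0,0,0]}'
python3 - <<'E'
from h import *
settle(2);rpos()
E
```

```text
clock: 31.45
ee_pos: [0.6422, -0.045, 0.0717]
eef_rot: [-0.002, 0.655, 0.755, -0.002]
wrist_force: [-5.5, 0.4, -2.8]
opening: 0.0497
F mean [-5.49  0.51 -1.61] std [0.56 0.17 0.23]
rack xy [-30.3  -0.4] z 0.0716
clock: 31.97
ee_pos: [0.6451, -0.0447, 0.0714]
eef_rot: [-0.003, 0.655, 0.755, -0.002]
wrist_force: [-8.5, -0.5, 0.8]
opening: 0.0494
F mean [-7.74 -0.41 -0.23] std [0.01 0.2  0.41]
rack xy [-27.4  -0.6] z 0.0714
clock: 32.48
ee_pos: [0.6498, -0.0441, 0.0714]
eef_rot: [-0.002, 0.655, 0.755, -0.002]
wrist_force: [-5.5, 0.1, -1.9]
opening: 0.0499
F mean [-6.11 -0.98 -3.31] std [0.08 0.01 0.34]
rack xy [-22.6  -0.6] z 0.0714
```

Same force profile as clip 1, so I'll continue.

```bash
python3 -m crank '{"dr":[[0,0,0],[0,0,0],[0,0,0],[0,0,0],[0,0,0]],"translation":[[0,1,0],[0,2,0],[0,3,0],[0,4,0],[0,4,0]],"grip":[0,0,0,0,0]}'
python3 - <<'E'
from h import *
settle(2);rpos()
E
python3 -m crank '{"dr":[[0,0,0],[0,0,0],[0,0,0],[0,0,0],[0,0,0]],"translation":[[0,1,0],[0,2,0],[0,3,0],[0,4,0],[0,4,0]],"grip":[0,0,0,0,0]}'
python3 - <<'E'
from h import *
settle(2);rpos()
E
python3 -m crank '{"dr":[[0,0,0],[0,0,0],[0,0,0],[0,0,0],[0,0,0]],"translation":[[0,1,0],[0,2,0],[0,4,0],[0,6,0],[0,6,0]],"grip":[0,0,0,0,0]}'
python3 - <<'E'
from h import *
settle(2);rpos()
E
```

```text
clock: 33.0
ee_pos: [0.6548, -0.0434, 0.0718]
eef_rot: [-0.002, 0.656, 0.755, -0.001]
wrist_force: [-3.9, 0.0, -3.1]
opening: 0.0495
F mean [-3.47 -0.03 -3.23] std [0.32 0.27 0.17]
rack xy [-17.3  -0.7] z 0.0721
clock: 33.52
ee_pos: [0.6603, -0.0428, 0.0731]
eef_rot: [-0.0, 0.656, 0.755, 0.0]
wrist_force: [-0.6, -0.0, -2.9]
opening: 0.0498
F mean [-0.9   1.09 -3.12] std [0.07 0.1  0.14]
rack xy [-12.   -0.8] z 0.0731
clock: 34.03
ee_pos: [0.6664, -0.0419, 0.0729]
eef_rot: [-0.0, 0.656, 0.755, 0.0]
wrist_force: [0.5, 1.6, -2.8]
opening: 0.0494
F mean [ 0.86  1.19 -2.84] std [0.14 0.08 0.85]
rack xy [-6.  -0.8] z 0.073
```

```bash
python3 -m crank '{"dr":[[0,0,0],[0,0,0],[0,0,0],[0,0,0],[0,0,0]],"translation":[[0,2,0.3],[0,4,0.8],[0,6,1],[0,7,1],[0,7,1]],"grip":[0,0,0,0,0]}'
python3 - <<'E'
from h import *
settle(2);rpos()
E
python3 -m crank '{"dr":[[0,0,0],[0,0,0],[0,0,0],[0,0,0]],"translation":[[0,1,0],[0,2,0.2],[0,2.5,0.4],[0,2.5,0.4]],"grip":[0,0,0,0]}'
python3 - <<'E'
from h import *
settle(2);rpos()
E
```

```text
clock: 34.55
ee_pos: [0.6728, -0.041, 0.0717]
eef_rot: [-0.001, 0.656, 0.755, -0.0]
wrist_force: [1.7, 0.9, -3.1]
opening: 0.0493
F mean [ 2.23  0.77 -3.38] std [0.24 0.05 0.42]
rack xy [ 0.6 -0.8] z 0.0717
clock: 34.98
ee_pos: [0.6739, -0.0407, 0.0713]
eef_rot: [-0.002, 0.656, 0.755, -0.001]
wrist_force: [-4.7, 0.1, 2.0]
opening: 0.0494
F mean [-4.91  1.07  2.7 ] std [0.1  0.42 0.4 ]
rack xy [ 1.8 -0.6] z 0.0712
```

```bash
python3 -m crank '{"dr":[[0,0,0],[0,0,0],[0,0,0],[0,0,0]],"translation":[[0,0.7,0],[0,1.4,-0.2],[0,2,-0.3],[0,2,-0.3]],"grip":[0,0,0,0]}'
python3 - <<'E'
from h import *
settle(2);rpos()
E
```

```text
clock: 35.42
ee_pos: [0.6752, -0.0405, 0.0713]
eef_rot: [-0.002, 0.656, 0.755, -0.002]
wrist_force: [-7.7, -0.2, 4.0]
opening: 0.0497
F mean [-7.96  0.48  3.67] std [0.24 0.17 1.14]
rack xy [ 3.  -0.6] z 0.0713
```

```bash
python3 -m crank '{"dr":[[0,0,0],[0,0,0],[0,0,0],[0,0,0],[0,0,0],[0,0,0],[0,0,0]],"translation":[[0,0.5,0],[0,0.8,0],[0,0.8,0],[0,0.8,0],[0,0,0],[0,-1.5,0],[0,-2.5,0]],"grip":[0,0,0,0,0,0,0]}'
python3 - <<'E'
from h import *
settle(2);rpos()
E
```

```text
clock: 36.1
ee_pos: [0.6741, -0.0407, 0.0713]
eef_rot: [-0.001, 0.656, 0.755, -0.0]
wrist_force: [-1.2, 1.3, -2.3]
opening: 0.0494
F mean [-2.7   1.22 -0.81] std [0.04 0.26 0.44]
rack xy [ 1.9 -0.6] z 0.0712
```

Seated. I'll release and rise.

```bash
python3 -m crank '{"dr":[[0,0,0],[0,0,0],[0,0,0],[0,0,0],[0,0,0],[0,0,0],[0,0,0]],"translation":[[0,0,0],[0,0,0],[0,0,0],[0,0,0],[0,0,0],[0,0,0],[0,0,0]],"grip":[0,0.3,1,1,1,1,1]}'
python3 - <<'E'
from h import *
settle(2);rpos()
E
python3 -m crank '{"dr":[[0,0,0],[0,0,0],[0,0,0],[0,0,0],[0,0,0],[0,0,0],[0,0,0],[0,0,0],[0,0,0],[0,0,0],[0,0,0],[0,0,0],[0,0,0],[0,0,0],[0,0,0]],"translation":[[0,0,-15],[0,0,-40],[0,0,-70],[0,0,-100],[0,0,-125],[20,-15,-140],[50,-37,-150],[84,-60,-150],[118,-84,-150],[150,-106,-150],[180,-128,-150],[204,-145,-150],[216,-154,-150],[220,-157,-150],[220,-157,-150]],"grip":[1,1,1,1,1,1,1,1,1,1,1,1,1,1,1]}'
python3 - <<'E'
from h import *
for n in('top','scene'):
    cv2.imwrite(f'pics/{n}11.png',read_camera(n)[:,:,::-1])
t=cv2.imread('pics/top11.png');s=cv2.imread('pics/scene11.png')
o=np.zeros((560,800,3),np.uint8)
o[:,:400]=cv2.resize(s[160:328,260:380],(400,560),interpolation=2)
o[:400,400:]=cv2.resize(t[85:185,240:340],(400,400),interpolation=2);cv2.imwrite('pics/z11.png',o)
E
```

```text
clock: 36.78
ee_pos: [0.6749, -0.0409, 0.0721]
eef_rot: [-0.0, 0.656, 0.755, -0.0]
wrist_force: [-0.3, 0.3, -0.5]
opening: 0.0751
F mean [0.06 0.3  0.34] std [0.98 0.24 0.06]
rack xy [ 2.4 -0.9] z 0.0718
clock: 38.13
ee_pos: [0.4883, 0.1554, 0.223]
eef_rot: [-0.0, 0.655, 0.756, 0.0]
wrist_force: [-0.5, -0.7, -0.1]
opening: 0.0869
```

View pics/z11.png

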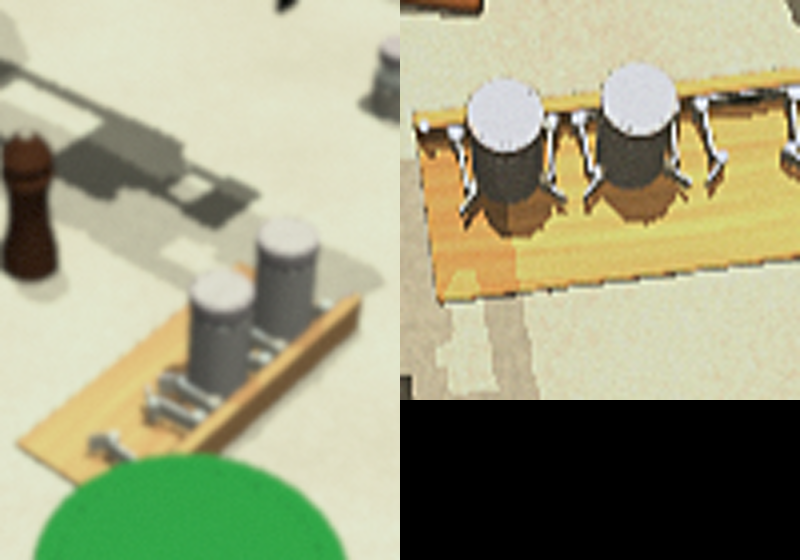

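View pics/top11.png

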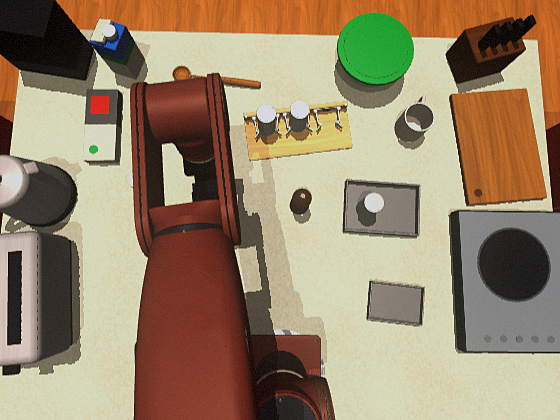

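Run:
```python
from h import *
for u,y in(((265.9,113.6),.085),((299.6,109.9),0)): print(ray('top',u,.116),rk(0,y))
t=cv2.imread('pics/top11.png');print('tray lid',ray('top',(373.5,203),.115));settle(3)
```

```text
[0.66039864 0.04445212] [0.66010418 0.04384927]
[ 0.67193246 -0.04107387] [ 0.6721 -0.0403]
tray lid [ 0.4347077  -0.22467361]
F mean [-0.02  0.29  0.11] std [0.1  0.24 0.09]
```

Both lids are within 1 mm of their home axes, the tray tin stands well inside its walls, and the robot touches nothing.

```bash
python3 -c "
from workcell import *
print(hand_in())"
```

```text
the job is handed in; nothing more can be done
None
```

I weighed all three tins, put each where it belongs and handed the job in at about 38 s. No verdict was given.

| Tin (start position) | Weight felt | Where it went |
|---|---|---|
| Nearest the toaster | about 2.5 N, full | clip 1 |
| Middle | about 0.7 N, empty | 140 x 200 mm tray |
| Next to the mill | about 2.3 N, full | clip 2 |

**Final checks:** Both rack lids measured within 1 mm of their home axes. The tray tin stands upright well inside the walls, at (0.435, -0.225). The wrist force read about zero with the gripper clear. The mill and mug looked undisturbed, and I never went near the jar, though the arm hid it in the last top view.

**Forces:** The last steady reading was 8 to 8.5 N against each back pad. I then pushed about 1 mm further, which I estimate at 11 N but did not measure at its peak.

**One disagreement:** At clip 1 the wrist briefly read about 13 N along the push and 13 N upwards, against the 5 to 10 N expected. The tin was dragging on the base board. Lifting it 1 mm cut the push to about 4 N, and I raised the second full tin the same way.

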